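# Empty the target-ball dispenser through its dial lid

### The job

Turn the dial lid on the tipping dispenser counter-clockwise to its largest opening, right up to its end stop but without forcing it (five target balls wait in the clear drum). Then swing the drum over and shake it until all five balls have fallen into the catch tray, and leave the drum upright again with the dial still at the largest opening. Leave the other things on the counter where they are.

Things in the scene. Friction and masses are not known exactly. Their poses are not given: they have to be found in the camera images.
- station: Dispenser, fixed to the counter: grey base 250 x 170 x 12 mm, white uprights 8 mm thick, 180 mm high, at y +-64 mm, a clear drum (100 mm wide, 100 high) swinging between them, catch tray below and ahead. Origin on the counter below the drum's centre; z up, +x the way the drum tips, away from the robot (within 0.45 rad); handle on the -y side.
- pivot (a point): Middle of the drum, on the pivot axis (along the dispenser's y), 155 mm above the counter; fixed, turned like the dispenser. With the drum upright the dial turns about the vertical through it. Drum inside: radius 46 mm, height 95 mm.
- drum (a joint): Tilt of the drum, rad: 0 upright at its rear stop, growing as it tips to the dispenser's +x, stop at 2.1 (lid looks forward and down). A spring (0.16 N m at 0, 0.43 at 2.1) swings it back to 0 when let go. A 3.5 mm lip at the outlet may hold some balls back until it is shaken, e.g. rocked briskly between about 0.9 and 2.1, maybe more than once.
- handle (a point): Middle of the black round handle bar, 14 mm thick, 52 mm free length, parallel to the pivot axis, 110 mm from the drum's middle on the -y side; its 10 mm crank arm runs at y -79 mm. It goes round with the drum, 90 mm from the pivot axis: at tilt 0 it is 78 mm behind and 45 mm above the pivot, at tilt 2.1 78 mm ahead and 45 mm above.
- dial (a joint): Turn of the dial lid, rad, counter-clockwise from above positive. Over the outlet (gap in the fixed cover below, at the +x side): at 0 a 12 mm slit, at about 1.05 a 14 mm notch, at the end stop, about 2.1, the largest opening (86 degrees of the lid, 47 mm wide), the only one the balls pass. Stays where left; resists with 0.1 N m.
- collar (a joint): Twist, rad, of the springy collar that carries the dial, same axis and sense: near 0 while the dial turns freely; pressing on against the end stop twists it (8 N m/rad, so 0.045 rad for 10 N at the tab). Above 0.15 (about 33 N) the dial is being forced.
- tab (a point): Centre of the upright black tab on the dial: 20 mm (radial) x 10 mm x 40 mm high, 36 mm from the dial's axis; this point 231 mm above the counter with the drum upright (tab top 250, dial face 210; dial 106 mm across). At dial 0 it stands 40 degrees counter-clockwise of the dispenser's +x, at the stop 160 degrees.
- tray (a point): Middle of the catch tray's inner floor, 16 mm above the counter; x, y, z as the dispenser's. Inside 186 x 104 mm, walls 4 mm thick and 41 mm high above this floor.
- ball1_center (a point): Centre of one of five equal white target balls, 22 mm across, about 18 g, loose in the drum at the start.
- ball2_center (a point): Centre of one of five equal white target balls, 22 mm across, about 18 g, loose in the drum at the start.
- ball3_center (a point): Centre of one of five equal white target balls, 22 mm across, about 18 g, loose in the drum at the start.
- ball4_center (a point): Centre of one of five equal white target balls, 22 mm across, about 18 g, loose in the drum at the start.
- ball5_center (a point): Centre of one of five equal white target balls, 22 mm across, about 18 g, loose in the drum at the start.
- jar: Bystander: glass jar with metal lid, 64 mm across, 85 mm high; origin under its middle.
- levelbase: Bystander: grey three-screw levelling base, 116 mm across, 74 mm high; origin under its middle.
- minicase: Bystander: small orange hard case 120 x 85 x 60 mm; origin under its middle.

How it is judged (in metres and radians):
On the way, in this order (a step that is already met when the one before it is completed fails the run):
1. the dial is at its largest opening with the drum still upright (value of joint dial above 1.95 rad and value of joint drum below 0.3 rad), for 0.2 s.
2. the drum is tipped well over (value of joint drum above 1.7 rad and value of joint dial above 1.95 rad), for 0.1 s.
At the end, for the whole second after the job is handed in: All five balls lie in the catch tray, the drum is upright again (tilt below 0.12 rad) and at rest, and the dial is within 0.14 rad of the stop at its largest opening (x of ball1_center in the frame of tray between -0.094 and 0.094 m and y of ball1_center in the frame of tray between -0.054 and 0.054 m and z of ball1_center in the frame of tray between 0 and 0.045 m and x of ball2_center in the frame of tray between -0.094 and 0.094 m and y of ball2_center in the frame of tray between -0.054 and 0.054 m and z of ball2_center in the frame of tray between 0 and 0.045 m and x of ball3_center in the frame of tray between -0.094 and 0.094 m and y of ball3_center in the frame of tray between -0.054 and 0.054 m and z of ball3_center in the frame of tray between 0 and 0.045 m and x of ball4_center in the frame of tray between -0.094 and 0.094 m and y of ball4_center in the frame of tray between -0.054 and 0.054 m and z of ball4_center in the frame of tray between 0 and 0.045 m and x of ball5_center in the frame of tray between -0.094 and 0.094 m and y of ball5_center in the frame of tray between -0.054 and 0.054 m and z of ball5_center in the frame of tray between 0 and 0.045 m and value of joint drum below 0.12 rad and value of joint dial above 1.95 rad and velocity of joint drum between -0.1 and 0.1 rad/s); the robot touches nothing.
It fails at once if the dial is forced: its springy collar twisted more than 0.15 rad by pressing against the stop (value of joint collar above 0.15 rad).
It fails at once if the jar is disturbed (moved more than 30 mm) (distance of jar from where it was at the start of the episode above 0.03 m).
It fails at once if the levelling base is disturbed (moved more than 30 mm) (distance of levelbase from where it was at the start of the episode above 0.03 m).
It fails at once if the small case is disturbed (moved more than 30 mm) (distance of minicase from where it was at the start of the episode above 0.03 m).
It also fails if it takes over 64 s, if anything falls off the work surface, if the arm or the gripper's body presses on something with over 40 N, if the wrist force passes 120 N, or if a joint passes its speed limit or range.

### The arm

A 6-joint arm with a two-finger parallel gripper is mounted at the origin on the work surface. World frame = base frame: x ahead of the robot, y to its left, z up, the work surface at z = 0. Lengths are in m, angles in degrees, forces in N, time in s.
With the tool pointing down it reaches from about 0.4 to 0.825 m from the base axis. Payload 7 kg.
Tool frame: the origin (TCP) lies at the very end of the fingers, on their centre line; the grasp point (between the pads) lies 19 mm behind it; z points along the fingers, x is the direction in which the jaws open and shut, and the axes are right-handed (so a half turn about z gives the same grasp; the last joint's range is limited). The gripper opens to 88 mm and grips with 3 to 60 N. Pads are 19 mm wide; open, the fingers measure 130 mm over their backs; the gripper's body (78 mm by 193 mm) begins 47 mm behind the grasp point.
Start: joints at [93.169, 20.546, 0.682, 0, -70.136, -16.507], TCP at [0.156, 0.657, 0.227] pointing down, gripper open.
Joint ranges: [-176.03, 176.03], [-82.01, 121.73], [-58.28, 71.71], [-173.87, 95.51], [-174.79, -0.11], [-173.66, 173.66]. Speed limits (degrees/s): [136.94, 136.94, 172.46, 180, 180, 180].

### API

Orientations are given as [roll, pitch, yaw] about the fixed x, y, z axes, in that order (R = Rz(yaw) Ry(pitch) Rx(roll)).
In Python, from plant import get_state, optics, order, finder gives the robot as it stands.
- The arm moves only by the shell command python3 -m crank 'ROWS' [FORCE]. ROWS is JSON, a list of rows, each an object of numbers: "dx", "dy", "dz": the shift along the tool's x, y, z in mm; "wx", "wy", "wz": the turn, a rotation vector about the tool's x, y, z in degrees; "hand": the opening in per cent of the stroke, from 0 (shut) to 100 (fully open). A call has 1 to 10 rows; each row shifts and turns the commanded pose from where the row before left it, along the tool's axes as they then stand; what a row does not reach is not made up. A row lasts 1/8 s, in which the tool goes at most 62.5 mm and 10.7 degrees, less where a joint would pass 70% of its speed; a pose out of reach is approached as far as the arm can. A call is refused whole if a number of a shift passes 62.5 or a number of a turn 10.7, either way. A call with a gripper value outside its range is refused whole. The fingers move at their own pace and stop on an object; FORCE is the grip in N (left out, the last holds). Time passes only in rows, so rows that do not move let the fingers close. It gives the time, the measured TCP pose, the force and the opening at its end, in the units of the state.
- get_state(): the state, without advancing time (a new reading comes with each control period).
- optics.capture(name): name is "side" or "top" or "wrist"; returns the picture (400x640x3 uint8, blue, green, red); there is no depth.
- optics.calibration(name): a dict with "intrinsics" (3x3 intrinsics, pixels), "R" (3x3) and "t" (3): a world point X has camera coordinates R X + t; the wrist camera has in their place "T_tool_cam" (4x4, takes a point from camera to tool coordinates, whose origin is the TCP and whose axes are the tool frame's). Camera axes: x right, y down, z forward; pixel columns grow to the right and rows downward; lengths in m; the calibration is good to about 2 mm. A picture is of the moment at which its call begins: read the wrist's pose just before it. calibration takes no time and is no camera call.
- order.close_job(): hands the job in, once; it reports no verdict.
Trained networks look in the newest picture that a camera, given by its name, has taken for a name from the list of things; names that differ only in an ending like _2 or _b are one class to them, and where a whole thing is asked for, a point or a joint stands for the part that bears it (a point fixed in the world has none). Each returns a list of dicts, best first, with "conf" (0 to 1); they miss things now and then, are a little off and sometimes report something else, mostly with a low value. They report only what shows in the picture. A call takes as long as a camera call.
- finder.masks_of(thing, camera): "mask" (400x640 bool, what is visible of it) and "rect" ([centre column, centre row, width, height] in pixels, round what is visible of it).
- finder.place_of(thing, camera): "centre" ([column, row] in pixels: a listed point, or the origin of a listed thing).
The state is a dict: "time_s": time; "joints": joint angles; "qd": joint speeds; "joint_torque": joint torques, N m; "tcp_pos": TCP position; "eef_rot": TCP orientation; "contact_force": force on the tool from outside, world axes, zero at the start; "moment": the same for the moment, N m; "gripper_width": finger opening in m.
Only numpy, scipy, OpenCV 4.12 (cv2) and the standard library are available. Lean on these libraries where they do the work, as an engineer would, in place of code of your own. Each camera call takes 0.05 s, during which the arm holds its last target.

## Working session

There is one attempt and no reset: what is moved stays moved. The work goes in short steps, Python scripts to look and compute and a shell command to move; the robot and the scene stay as the last step left them, time stands still between calls to the robot, and variables do not carry over. Pictures are saved under pics/ and viewed, and the job is handed in when it is done.

```bash
ls; mkdir -p pics; python3 - <<'E'
from plant import get_state, optics, order, finder
import cv2,json
s=get_state();print(s)
for c in ["side","top","wrist"]:
    im=optics.capture(c);cv2.imwrite(f"pics/{c}0.png",im)
    k=optics.calibration(c);print(c,k)
    for n in ["station","pivot","handle","tab","tray","jar","levelbase","minicase"]:
        r=finder.place_of(n,c);print(n,[(x['centre'],round(x['conf'],2)) for x in r[:2]])
print(get_state()['time_s'])
E
```

```text
pics
{'time_s': 0.0, 'joints': array([ 9.31667662e+01,  2.05924831e+01,  6.33948038e-01, -1.98469659e-02,
       -7.01371045e+01, -1.65073373e+01]), 'qd': array([ 0.00633376, -0.03313931,  0.16172489, -0.17108382, -0.05462128,
        0.05411005]), 'joint_torque': array([ 2.11029233e-03, -5.82720172e+01,  2.93057656e+01,  6.99679077e+00,
        7.02322679e-03, -1.52330790e-04]), 'tcp_pos': array([0.15565909, 0.65629764, 0.22561306]), 'eef_rot': array([-1.79990711e+02, -9.69992869e-02, -1.03347338e+02]), 'contact_force': array([ 0.51836288, -0.55482367, -0.269886  ]), 'moment': array([-0.02144086, -0.00733778,  0.01855113]), 'gripper_width': 0.08778495402522123}
side {'intrinsics': array([[396.95896937,   0.        , 318.0962451 ],
       [  0.        , 396.95896937, 199.61194605],
       [  0.        ,   0.        ,   1.        ]]), 'R': array([[ 0.84582527, -0.53327598,  0.01401261],
       [-0.39042718, -0.6367261 , -0.66494097],
       [ 0.36351924,  0.55695297, -0.74676445]]), 't': array([-0.46283498,  0.31818634,  1.11927235])}
station [([313.2, 230.0], 0.62)]
pivot [([310.3, 1
[... 765 characters left out ...]
base [([461.0, 157.3], 0.7)]
minicase [([177.3, 219.0], 0.55), ([465.1, 223.2], 0.42)]
wrist {'intrinsics': array([[280.78081457,   0.        , 315.37892046],
       [  0.        , 280.78081457, 200.76607574],
       [  0.        ,   0.        ,   1.        ]]), 'T_tool_cam': array([[ 9.99999549e-01, -3.50159518e-04, -8.82608314e-04,
         6.93330816e-04],
       [ 5.71703061e-04,  9.64188486e-01,  2.65217339e-01,
        -7.13928883e-02],
       [ 7.58132398e-04, -2.65217724e-01,  9.64188251e-01,
        -1.60318349e-01],
       [ 0.00000000e+00,  0.00000000e+00,  0.00000000e+00,
         1.00000000e+00]])}
station []
pivot []
handle []
tab []
tray []
jar []
levelbase []
minicase []
1.35
```

```bash
python3 - <<'E'
import cv2
a=cv2.imread("pics/top0.png");cv2.imwrite("pics/top0c.png",cv2.resize(a[80:300,140:520],(760,440)))
a=cv2.imread("pics/side0.png");cv2.imwrite("pics/side0c.png",cv2.resize(a[90:370,180:500],(640,560)))
E
```

```text
(no output)
```

View pics/top0c.png

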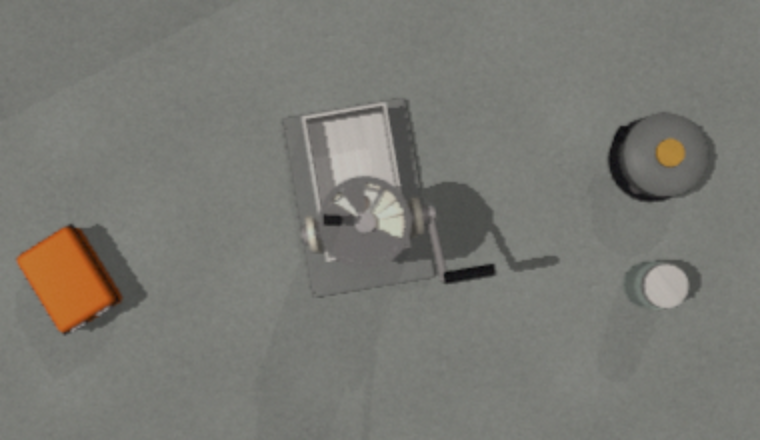

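View pics/side0c.png

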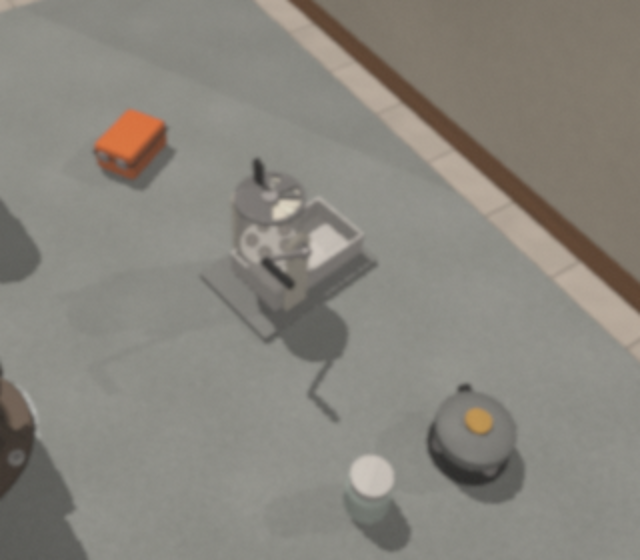

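The top view shows the dispenser with the dial at about (323,190) and the tab at (306,190). The handle is to its right at about (374,216), the jar and levelling base lie at columns 460–475, and the case is at (175,219).

```bash
cat > h.py <<'E'
import numpy as np
from plant import get_state, optics, order, finder
def ray(cam,uv,z):
    k=optics.calibration(cam);K=np.array(k['intrinsics']);R=np.array(k['R']);t=np.array(k['t'])
    d=R.T@np.linalg.solve(K,[uv[0],uv[1],1]);c=-R.T@t
    return c+d*(z-c[2])/d[2]
def proj(cam,X):
    k=optics.calibration(cam);p=np.array(k['intrinsics'])@(np.array(k['R'])@np.array(X)+np.array(k['t']));return p[:2]/p[2]
E
python3 - <<'E'
from h import *
import cv2
from scipy.optimize import least_squares
cl={'top':{'station':[320.9,196.2],'pivot':[323.4,190.8],'tray':[318.7,173],'handle':[374.5,216.5]},
'side':{'pivot':[310.3,199.7],'station':[313.2,230],'handle':[319,226.5]}}
# base corners seen in top crop
def c2(u,v):return [140+u/2,80+v/2]
print("handle",ray('top',[374.5,216.5],.2),"tab",ray('top',c2(333,220),.25))
corn={( .0,.0):0}
for n,uv in [('BR',c2(438,275)),('BL',c2(317,297)),('TL',c2(282,118)),('TR',c2(408,98))]: print(n,ray('top',uv,.012))
print('dial centre',ray('top',c2(365,221),.21))
for n,uv,z in [('jar',[466.2,222.6],0),('lev',[461,157.3],0),('case',[177.3,219],0)]:print(n,ray('top',uv,z))
def f(p):
    x,y,a=p;c,s=np.cos(a),np.sin(a)
    W=lambda q:[x+c*q[0]-s*q[1],y+s*q[0]+c*q[1],q[2]]
    r=[]
    P={'station':[0,0,0],'pivot':[0,0,.155],'handle':[-.078,-.110,.2]}
    for cam in cl:
        for n,uv in cl[cam].items():
            if n in P: r+=list((proj(cam,W(P[n]))-uv))
    return np.array(r)
s=least_squares(f,[.5,0,.1],loss='soft_l1');print(s.x,np.degrees(s.x[2]),f(s.x).round(1))
E
```

```text
handle [ 0.47171302 -0.11048292  0.2       ] tab [0.53342964 0.04265756 0.25      ]
BR [ 0.46767178 -0.09171076  0.012     ]
BL [0.44133962 0.07313604 0.012     ]
TL [0.68666192 0.11590354 0.012     ]
TR [ 0.7098822  -0.05676355  0.012     ]
dial centre [0.53350883 0.0073489  0.21      ]
jar [ 0.44732417 -0.3844844   0.        ]
lev [ 0.62632459 -0.3758606   0.        ]
case [0.47413833 0.4075251  0.        ]
[0.53206763 0.00940574 0.16174077] 9.267063774533666 [ 0.3 -1.4 -1.9  1.4  0.5 -0.5  2.6  0.4 -0.5  1.1 -1.1 -0.5]
```

```bash
python3 -m crank '[{"dz":-52},{"dz":-52},{"dx":42.5,"dy":-42.5},{"dx":42.5,"dy":-42.5},{"dx":42.5,"dy":-42.5},{"dx":42.5,"dy":-42.5},{"dx":42.5,"dy":-42.5},{"dx":42.5,"dy":-42.5},{"dx":42.5,"dy":-42.5},{"dx":42.5,"dy":-42.5}]'
python3 -m crank '[{"dx":42.5,"dy":-42.5,"hand":35},{"dx":42.5,"dy":-42.5},{"dx":42.5,"dy":-42.5},{"dx":42.5,"dy":-42.5},{"wz":10},{"wz":10},{"wz":10},{"wz":10},{"wz":10},{"wz":10}]'
python3 -m crank '[{"wz":10},{"wz":8.5},{}]'
```

```text
validation failed for argument at $[0]...
validation failed for argument at $[0]...
validation failed for argument at $[0]...
```

```bash
python3 -m crank '[{"dx":0,"dy":0,"dz":-52,"wx":0,"wy":0,"wz":0,"hand":100}]'; python3 -m crank --help | head -20
```

```text
time_s: 1.48
tcp_pos: [0.1552, 0.6546, 0.2744]
eef_rot: [-179.9, -0.5, -103.4]
contact_force: [0.0, 2.1, 1.4]
gripper_width: 0.0879invalid input: not JSON, or not a number
```

```bash
python3 -m crank '[{"dx":0,"dy":0,"dz":-52,"wx":0,"wy":0,"wz":0,"hand":100},{"dx":42.5,"dy":-42.5,"dz":0,"wx":0,"wy":0,"wz":0,"hand":35},{"dx":42.5,"dy":-42.5,"dz":0,"wx":0,"wy":0,"wz":0,"hand":35},{"dx":42.5,"dy":-42.5,"dz":0,"wx":0,"wy":0,"wz":0,"hand":35},{"dx":42.5,"dy":-42.5,"dz":0,"wx":0,"wy":0,"wz":0,"hand":35},{"dx":42.5,"dy":-42.5,"dz":0,"wx":0,"wy":0,"wz":0,"hand":35},{"dx":42.5,"dy":-42.5,"dz":0,"wx":0,"wy":0,"wz":0,"hand":35},{"dx":42.5,"dy":-42.5,"dz":0,"wx":0,"wy":0,"wz":0,"hand":35}]'
python3 -m crank '[{"dx":42.5,"dy":-42.5,"dz":0,"wx":0,"wy":0,"wz":0,"hand":35},{"dx":42.5,"dy":-42.5,"dz":0,"wx":0,"wy":0,"wz":0,"hand":35},{"dx":42.5,"dy":-42.5,"dz":0,"wx":0,"wy":0,"wz":0,"hand":35},{"dx":0,"dy":0,"dz":0,"wx":0,"wy":0,"wz":10,"hand":35},{"dx":0,"dy":0,"dz":0,"wx":0,"wy":0,"wz":10,"hand":35},{"dx":0,"dy":0,"dz":0,"wx":0,"wy":0,"wz":10,"hand":35},{"dx":0,"dy":0,"dz":0,"wx":0,"wy":0,"wz":10,"hand":35},{"dx":0,"dy":0,"dz":0,"wx":0,"wy":0,"wz":10,"hand":35},{"dx":0,"dy":0,"dz":0,"wx":0,"wy":0,"wz":10,"hand":35},{"dx":0,"dy":0,"dz":0,"wx":0,"wy":0,"wz":10,"hand":35}]'
python3 - <<'E'
from h import *
import cv2
s=get_state();print(s['time_s'],s['tcp_pos'],s['eef_rot'],s['joints'],s['contact_force'])
for c in ['wrist','top','side']:
    cv2.imwrite(f'pics/{c}1.png',optics.capture(c))
    print(c,finder.place_of('tab',c)[:1])
E
```

```text
time_s: 2.48
tcp_pos: [0.3772, 0.2969, 0.331]
eef_rot: [-180.0, 0.1, -103.3]
contact_force: [0.4, 0.7, 0.7]
gripper_width: 0.0311
time_s: 3.72
tcp_pos: [0.4712, 0.1451, 0.3307]
eef_rot: [180.0, 0.0, -173.7]
contact_force: [0.5, -0.7, 0.5]
gripper_width: 0.0304
3.725 [0.47117031 0.14513849 0.33070724] [ 1.79989103e+02  1.48501458e-02 -1.73670000e+02] [ 4.00144573e+01 -3.70774289e-02 -1.14389594e+01 -8.47988235e-04
 -7.85797176e+01 -3.36842884e+01] [ 0.49398626 -0.6617991   0.49627567]
wrist [{'centre': [254.7, 76.7], 'conf': 0.69}]
top [{'centre': [304.9, 190.2], 'conf': 0.9}]
side []
```

View pics/wrist1.png

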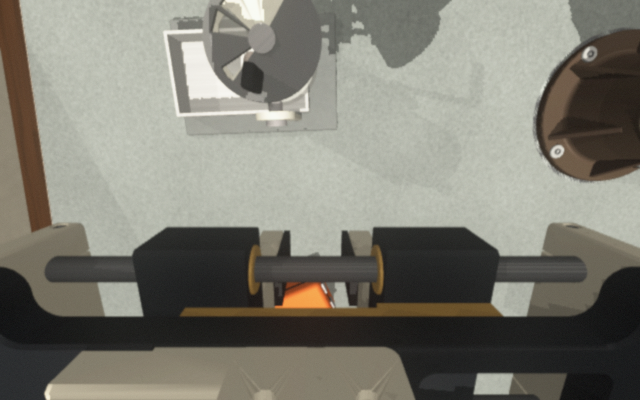

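The wrist picture shows the dial's hub at (262,39) and the tab at (254,77), between the hub and the near (+y) upright. The drum is still upright.

```bash
cat >> h.py <<'E'
from scipy.spatial.transform import Rotation as Ro
def wray(uv,z,pos,eul):
    k=optics.calibration('wrist');T=np.eye(4);T[:3,:3]=Ro.from_euler('xyz',eul,degrees=True).as_matrix();T[:3,3]=pos
    M=T@np.array(k['T_tool_cam']);d=M[:3,:3]@np.linalg.solve(np.array(k['intrinsics']),[uv[0],uv[1],1]);c=M[:3,3]
    return c+d*(z-c[2])/d[2]
E
python3 - <<'E'
from h import *
p=[0.47117031,0.14513849,0.33070724];e=[179.989,0.0148,-173.67]
print('hub',wray([262,39],.215,p,e),'tab',wray([254.7,76.7],.231,p,e))
print('top tab',ray('top',[304.9,190.2],.231))
E
```

```text
hub [0.53355315 0.00764386 0.215     ] tab [0.5348771 0.0410192 0.231    ]
top tab [0.53403115 0.04675556 0.231     ]
```

```bash
python3 -m crank '[{"dx":-26,"dy":-54,"dz":0,"wx":0,"wy":0,"wz":0,"hand":35},{"dx":-26,"dy":-54,"dz":0,"wx":0,"wy":0,"wz":0,"hand":35},{"dx":0,"dy":0,"dz":30,"wx":0,"wy":0,"wz":8.3,"hand":35},{"dx":0,"dy":0,"dz":15,"wx":0,"wy":0,"wz":0,"hand":35},{"dx":0,"dy":0,"dz":0,"wx":0,"wy":0,"wz":0,"hand":35}]'
python3 - <<'E'
from h import *
import cv2
s=get_state();print(s['time_s'],s['tcp_pos'],s['eef_rot'],s['joints'],s['contact_force'])
for c in ['wrist']:
    cv2.imwrite(f'pics/{c}2.png',optics.capture(c))
    r=finder.place_of('tab',c)[:1];print(c,r)
    if r: print(wray(r[0]['centre'],.231,s['tcp_pos'],s['eef_rot']))
E
```

```text
time_s: 4.65
tcp_pos: [0.5347, 0.0441, 0.2847]
eef_rot: [-179.9, -0.1, 178.6]
contact_force: [-0.3, 0.9, 0.5]
gripper_width: 0.0309
4.65 [0.5347426  0.04410116 0.28473267] [-1.79945443e+02 -1.10392159e-01  1.78614525e+02] [ 2.56579188e+01  5.56596561e+00 -1.13360866e+01 -1.67023736e-03
 -7.32210753e+01 -2.70428571e+01] [-0.30998853  0.92671119  0.53272606]
wrist [{'centre': [314.0, 213.5], 'conf': 0.62}]
[0.53563503 0.04160966 0.231     ]
```

View pics/wrist2.png

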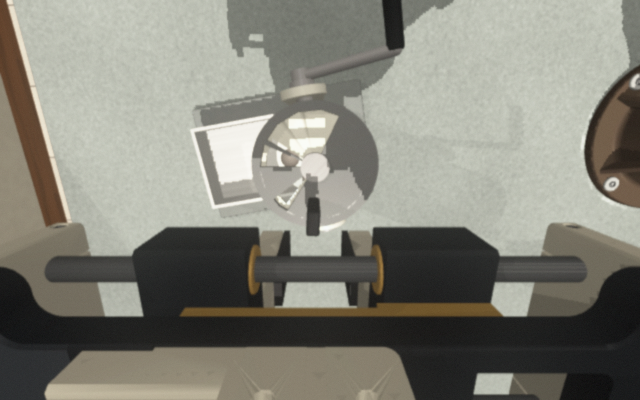

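The tab at (314,213) is centred between the open fingers, whose pads are at columns 275 and 355, so I'll go down.

```bash
python3 -m crank '[{"dx":0,"dy":1,"dz":22,"wx":0,"wy":0,"wz":0,"hand":35},{"dx":0,"dy":0,"dz":22,"wx":0,"wy":0,"wz":0,"hand":35},{"dx":0,"dy":0,"dz":20,"wx":0,"wy":0,"wz":0,"hand":35},{"dx":0,"dy":0,"dz":0,"wx":0,"wy":0,"wz":0,"hand":35}]'
```

```text
time_s: 5.25
tcp_pos: [0.535, 0.0455, 0.2215]
eef_rot: [-180.0, -0.1, 178.5]
contact_force: [-0.7, 0.3, 1.4]
gripper_width: 0.0302
```

```bash
python3 -m crank '[{"dx":0,"dy":0,"dz":0,"wx":0,"wy":0,"wz":0,"hand":18},{"dx":0,"dy":0,"dz":0,"wx":0,"wy":0,"wz":0,"hand":18},{"dx":5.2,"dy":-0.4,"dz":0,"wx":0,"wy":0,"wz":-8,"hand":18},{"dx":5.2,"dy":-0.4,"dz":0,"wx":0,"wy":0,"wz":-8,"hand":18},{"dx":5.2,"dy":-0.4,"dz":0,"wx":0,"wy":0,"wz":-8,"hand":18},{"dx":5.2,"dy":-0.4,"dz":0,"wx":0,"wy":0,"wz":-8,"hand":18},{"dx":5.2,"dy":-0.4,"dz":0,"wx":0,"wy":0,"wz":-8,"hand":18},{"dx":0,"dy":0,"dz":0,"wx":0,"wy":0,"wz":0,"hand":18}]' 5
python3 - <<'E'
from h import *
import cv2
s=get_state();print(s['time_s'],s['tcp_pos'],s['eef_rot'],s['joints'],s['contact_force'],s['moment'])
im=optics.capture('wrist')
cv2.imwrite(f'pics/wrist3.png',im)
E
```

```text
time_s: 6.25
tcp_pos: [0.5118, 0.0372, 0.2225]
eef_rot: [-180.0, 0.1, -141.7]
contact_force: [0.9, 1.9, 0.6]
gripper_width: 0.0159
6.25 [0.51178031 0.03715694 0.22254004] [-1.79979016e+02  1.35894207e-01 -1.41673830e+02] [ 2.60953183e+01  5.29398147e+00 -1.98834606e+01 -9.16126516e-03
 -6.46853030e+01  1.22347337e+01] [0.89921913 1.86734026 0.64639223] [ 0.86411436 -0.26856883 -0.04843162]
```

View pics/wrist3.png

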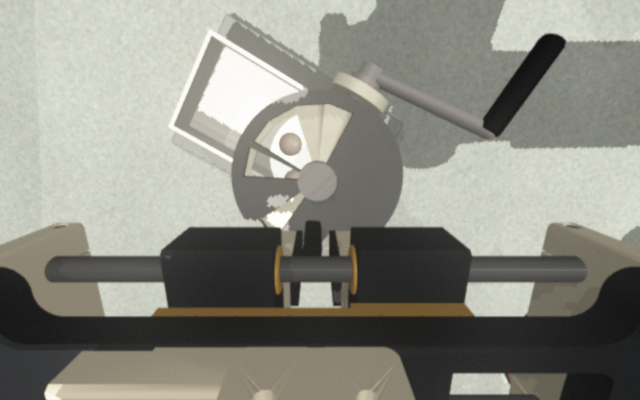

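The tab at (313,240) is held loosely between the fingers, the lid has turned with the gripper, and a ball shows in the window at (290,145). I'll carry on.

```bash
python3 -m crank '[{"dx":5.2,"dy":-0.4,"dz":0,"wx":0,"wy":0,"wz":-8,"hand":18},{"dx":5.2,"dy":-0.4,"dz":0,"wx":0,"wy":0,"wz":-8,"hand":18},{"dx":5.2,"dy":-0.4,"dz":0,"wx":0,"wy":0,"wz":-8,"hand":18},{"dx":5.2,"dy":-0.4,"dz":0,"wx":0,"wy":0,"wz":-8,"hand":18},{"dx":0,"dy":0,"dz":0,"wx":0,"wy":0,"wz":0,"hand":18}]'
for i in 1 2; do python3 -m crank '[{"dx":2,"dy":-0.1,"dz":0,"wx":0,"wy":0,"wz":-3,"hand":18},{"dx":0,"dy":0,"dz":0,"wx":0,"wy":0,"wz":0,"hand":18}]'; done
```

```text
time_s: 6.92
tcp_pos: [0.4995, 0.02, 0.222]
eef_rot: [-180.0, 0.0, -109.8]
contact_force: [0.5, 2.3, 0.5]
gripper_width: 0.0156
time_s: 7.18
tcp_pos: [0.499, 0.0182, 0.2218]
eef_rot: [-180.0, 0.0, -106.9]
contact_force: [0.6, 2.2, 1.3]
gripper_width: 0.0158
time_s: 7.42
tcp_pos: [0.4984, 0.0162, 0.2217]
eef_rot: [-180.0, 0.0, -103.8]
contact_force: [-0.2, 2.7, 2.2]
gripper_width: 0.0155
```

```bash
for i in 1 2; do python3 -m crank '[{"dx":1.7,"dy":-0.1,"dz":0,"wx":0,"wy":0,"wz":-2.5,"hand":18},{"dx":0,"dy":0,"dz":0,"wx":0,"wy":0,"wz":0,"hand":18}]'; done
python3 - <<'E'
from h import *
import cv2
s=get_state();print(s['contact_force'],s['moment'])
cv2.imwrite(f'pics/wrist4.png',optics.capture('wrist'))
a=optics.capture('top');cv2.imwrite('pics/top4.png',cv2.resize(a[130:260,260:420],(800,600)))
E
```

```text
time_s: 7.68
tcp_pos: [0.498, 0.0144, 0.2216]
eef_rot: [-180.0, -0.0, -101.3]
contact_force: [-0.3, 2.4, 0.7]
gripper_width: 0.0161
time_s: 7.92
tcp_pos: [0.4978, 0.0127, 0.2216]
eef_rot: [180.0, 0.0, -98.8]
contact_force: [-0.0, 2.4, 1.8]
gripper_width: 0.0156
[-0.01046048  2.4341532   1.80032523] [7.97779816e-01 7.06452451e-02 7.73804856e-04]
```

View pics/wrist4.png

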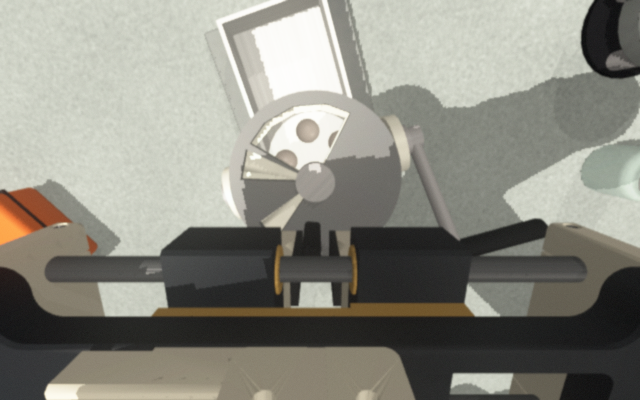

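The large window is now mostly over the outlet. The force is still only the drag of about 2.4 N, so the stop hasn't been reached. I'll go on in small steps.

```bash
for i in 1 2; do python3 -m crank '[{"dx":1.3,"dy":-0.1,"dz":0,"wx":0,"wy":0,"wz":-2,"hand":18},{"dx":0,"dy":0,"dz":0,"wx":0,"wy":0,"wz":0,"hand":18}]'; done
```

```text
time_s: 8.28
tcp_pos: [0.4977, 0.0114, 0.2216]
eef_rot: [-180.0, 0.0, -96.6]
contact_force: [-0.6, 3.0, 1.8]
gripper_width: 0.0157
time_s: 8.52
tcp_pos: [0.4978, 0.0106, 0.2216]
eef_rot: [-180.0, 0.1, -94.5]
contact_force: [-1.5, 5.0, 1.1]
gripper_width: 0.0155
```

```bash
python3 -m crank '[{"dx":1,"dy":0,"dz":0,"wx":0,"wy":0,"wz":0,"hand":18},{"dx":0,"dy":0,"dz":0,"wx":0,"wy":0,"wz":0,"hand":18}]'; python3 -m crank '[{"dx":1,"dy":0,"dz":0,"wx":0,"wy":0,"wz":0,"hand":18},{"dx":0,"dy":0,"dz":0,"wx":0,"wy":0,"wz":0,"hand":18}]'
```

```text
time_s: 8.78
tcp_pos: [0.4977, 0.0099, 0.2216]
eef_rot: [-180.0, 0.1, -94.6]
contact_force: [-0.7, 7.8, 3.1]
gripper_width: 0.0157
time_s: 9.02
tcp_pos: [0.4976, 0.0093, 0.2217]
eef_rot: [-180.0, 0.1, -94.6]
contact_force: [-1.2, 9.5, 2.9]
gripper_width: 0.0158
```

The force climbed steadily to 9.5 N, so the dial is at its stop. I'll back off, open, lift and check.

```bash
python3 -m crank '[{"dx":-4,"dy":0,"dz":0,"wx":0,"wy":0,"wz":0,"hand":18},{"dx":0,"dy":0,"dz":0,"wx":0,"wy":0,"wz":0,"hand":30},{"dx":0,"dy":0,"dz":-30,"wx":0,"wy":0,"wz":0,"hand":30},{"dx":0,"dy":0,"dz":-40,"wx":0,"wy":0,"wz":0,"hand":30},{"dx":0,"dy":0,"dz":0,"wx":0,"wy":0,"wz":0,"hand":30}]'
python3 - <<'E'
from h import *
import cv2
s=get_state();p,e=s['tcp_pos'],s['eef_rot'];print(s['time_s'],p,e,s['joints'],s['contact_force'])
cv2.imwrite(f'pics/wrist5.png',optics.capture('wrist'))
for n,z in [('tab',.231),('handle',.2),('pivot',.155)]:
    r=finder.place_of(n,'wrist')[:1];
    if r: print(n,r[0],wray(r[0]['centre'],z,p,e))
E
```

```text
time_s: 9.65
tcp_pos: [0.499, 0.0116, 0.2945]
eef_rot: [-179.7, 0.0, -94.6]
contact_force: [-0.1, 0.3, -1.1]
gripper_width: 0.0267
9.65 [0.49904119 0.01162537 0.29449247] [-1.79735164e+02  4.03767037e-02 -9.46133238e+01] [ 24.00557512   1.26548276 -14.76599766   0.09522775 -73.71672128
  61.35450798] [-0.14836524  0.26395394 -1.07782293]
tab {'centre': [317.4, 210.6], 'conf': 0.94} [0.50039512 0.00938519 0.231     ]
handle {'centre': [446.2, 220.2], 'conf': 0.89} [ 0.47132417 -0.11232141  0.2       ]
pivot {'centre': [315.7, 159.7], 'conf': 0.58} [0.53369057 0.00813218 0.155     ]
```

View pics/wrist5.png

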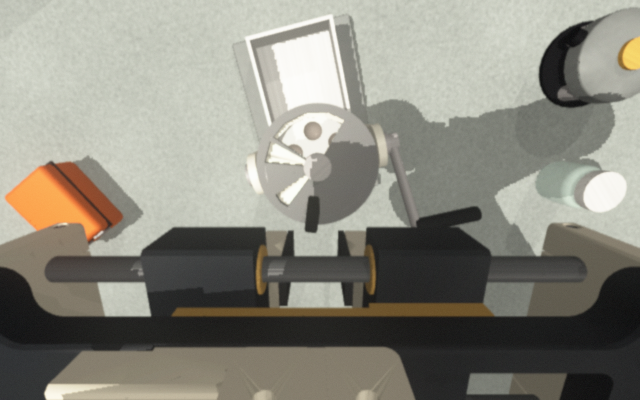

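The tab sits at (312,213), behind the hub at (319,167), with the big window over the outlet. The handle's middle is at (446,218). Next I'll move above the handle and turn the jaws across the bar.

```bash
python3 -m crank '[{"dx":42.3,"dy":5.8,"dz":0,"wx":0,"wy":0,"wz":0,"hand":40},{"dx":42.3,"dy":5.8,"dz":0,"wx":0,"wy":0,"wz":0,"hand":40},{"dx":42.3,"dy":5.8,"dz":0,"wx":0,"wy":0,"wz":0,"hand":40},{"dx":0,"dy":0,"dz":0,"wx":0,"wy":0,"wz":9.6,"hand":40},{"dx":0,"dy":0,"dz":0,"wx":0,"wy":0,"wz":9.6,"hand":40},{"dx":0,"dy":0,"dz":0,"wx":0,"wy":0,"wz":9.6,"hand":40},{"dx":0,"dy":0,"dz":0,"wx":0,"wy":0,"wz":9.6,"hand":40},{"dx":0,"dy":0,"dz":0,"wx":0,"wy":0,"wz":9.6,"hand":40},{"dx":0,"dy":0,"dz":0,"wx":0,"wy":0,"wz":9.6,"hand":40},{"dx":0,"dy":0,"dz":0,"wx":0,"wy":0,"wz":9.6,"hand":40}]'
python3 -m crank '[{"dx":0,"dy":0,"dz":0,"wx":0,"wy":0,"wz":9.6,"hand":40},{"dx":0,"dy":0,"dz":0,"wx":0,"wy":0,"wz":0,"hand":40}]'
python3 - <<'E'
from h import *
import cv2
s=get_state();p,e=s['tcp_pos'],s['eef_rot'];print(s['time_s'],p,e,s['joints'],s['contact_force'])
cv2.imwrite(f'pics/wrist6.png',optics.capture('wrist'))
for n,z in [('tab',.231),('handle',.2),('pivot',.155)]:
    r=finder.place_of(n,'wrist')[:1];
    if r: print(n,r[0],wray(r[0]['centre'],z,p,e))
E
```

```text
time_s: 11.1
tcp_pos: [0.4695, -0.1132, 0.2905]
eef_rot: [180.0, -0.1, -162.2]
contact_force: [-1.1, 0.4, 0.6]
gripper_width: 0.0351
time_s: 11.35
tcp_pos: [0.4696, -0.1132, 0.2906]
eef_rot: [-180.0, -0.1, -171.4]
contact_force: [1.1, 1.4, -0.3]
gripper_width: 0.0348
11.35 [ 0.46964939 -0.11317205  0.29064511] [-1.79999364e+02 -1.05953927e-01 -1.71374124e+02] [ 9.84262791e+00 -3.86498867e-02 -1.65437393e+01 -1.68216087e-03
 -7.36008541e+01 -1.21627529e+00] [ 1.10516954  1.41135629 -0.25462155]
handle {'centre': [311.4, 204.8], 'conf': 0.63} [ 0.47286871 -0.11156076  0.2       ]
```

View pics/wrist6.png

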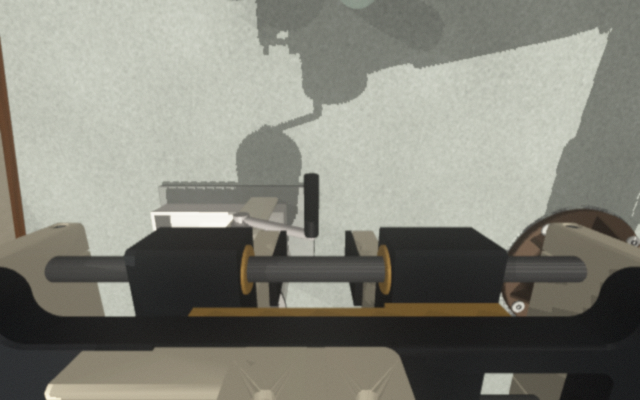

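The black bar at (312,205) stands exactly across the jaws and between the pads, so the station yaw is about 8.6°. I'll descend over it.

```bash
python3 -m crank '[{"dx":-2,"dy":0,"dz":36,"wx":0,"wy":0,"wz":0,"hand":40},{"dx":0,"dy":0,"dz":36,"wx":0,"wy":0,"wz":0,"hand":40},{"dx":0,"dy":0,"dz":35,"wx":0,"wy":0,"wz":0,"hand":40},{"dx":0,"dy":0,"dz":0,"wx":0,"wy":0,"wz":0,"hand":22},{"dx":0,"dy":0,"dz":0,"wx":0,"wy":0,"wz":0,"hand":22}]'
python3 - <<'E'
from h import *
import cv2
s=get_state();p,e=s['tcp_pos'],s['eef_rot'];print(s['time_s'],p,e,s['joints'],s['contact_force'],s['gripper_width'])
cv2.imwrite(f'pics/wrist7.png',optics.capture('wrist'))
a=optics.capture('side');cv2.imwrite('pics/side7.png',cv2.resize(a[140:280,220:420],(800,560)))
E
```

```text
time_s: 12.18
tcp_pos: [0.473, -0.1128, 0.1859]
eef_rot: [-180.0, 0.1, -171.4]
contact_force: [0.6, 0.1, 1.2]
gripper_width: 0.022
12.175 [ 0.47299511 -0.11282603  0.18590011] [-1.79962233e+02  7.23250761e-02 -1.71369306e+02] [ 9.84761022e+00  4.42691021e+00 -2.60015868e+01  4.56043002e-02
 -5.95000042e+01 -1.24006193e+00] [0.61842067 0.12688659 1.23244655] 0.0220365957621882
```

View pics/wrist7.png

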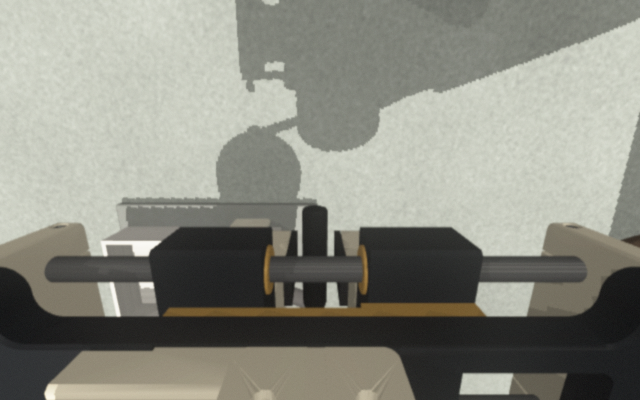

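View pics/side7.png

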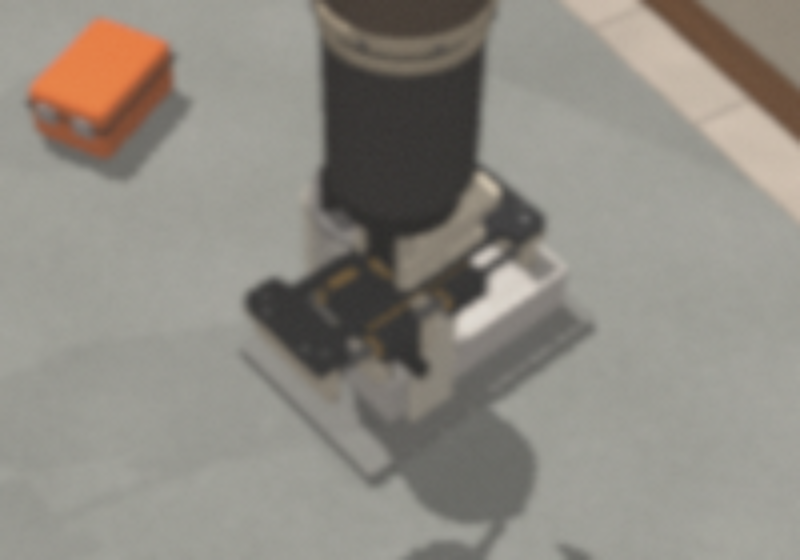

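The bar at (315,225) is between the pads with about 4 mm of play. I'll narrow the gap a little and swing it over along the arc.

```bash
python3 -m crank '[{"dx":0,"dy":0,"dz":0,"wx":0,"wy":0,"wz":0,"hand":19},{"dx":-14.3,"dy":0,"dz":-18.6,"wx":0,"wy":0,"wz":0,"hand":19},{"dx":-18.6,"dy":0,"dz":-14.3,"wx":0,"wy":0,"wz":0,"hand":19},{"dx":-21.7,"dy":0,"dz":-9,"wx":0,"wy":0,"wz":0,"hand":19},{"dx":-23.3,"dy":0,"dz":-3.1,"wx":0,"wy":0,"wz":0,"hand":19},{"dx":0,"dy":0,"dz":0,"wx":0,"wy":0,"wz":0,"hand":19}]'
python3 -m crank '[{"dx":-23.3,"dy":0,"dz":3.1,"wx":0,"wy":0,"wz":0,"hand":19},{"dx":-21.7,"dy":0,"dz":9,"wx":0,"wy":0,"wz":0,"hand":19},{"dx":-18.6,"dy":0,"dz":14.3,"wx":0,"wy":0,"wz":0,"hand":19},{"dx":-14.3,"dy":0,"dz":18.6,"wx":0,"wy":0,"wz":0,"hand":19},{"dx":0,"dy":0,"dz":0,"wx":0,"wy":0,"wz":0,"hand":19},{"dx":0,"dy":0,"dz":0,"wx":0,"wy":0,"wz":0,"hand":19}]'
python3 - <<'E'
from h import *
import cv2
s=get_state();p,e=s['tcp_pos'],s['eef_rot'];print(s['time_s'],p,e,s['joints'],s['contact_force'],s['gripper_width'])
cv2.imwrite(f'pics/wrist8.png',optics.capture('wrist'))
a=optics.capture('side');cv2.imwrite('pics/side8.png',cv2.resize(a[140:280,220:420],(800,560)))
a=optics.capture('top');cv2.imwrite('pics/top8.png',cv2.resize(a[110:240,240:400],(800,600)))
E
```

```text
time_s: 13.02
tcp_pos: [0.5495, -0.1013, 0.2299]
eef_rot: [-180.0, -0.0, -171.4]
contact_force: [-3.5, -1.2, 2.2]
gripper_width: 0.0172
time_s: 13.78
tcp_pos: [0.6236, -0.0896, 0.1834]
eef_rot: [179.9, -0.3, -171.5]
contact_force: [-7.2, -0.1, -1.0]
gripper_width: 0.0167
13.775 [ 0.62359134 -0.08961299  0.18342165] [ 179.94741287   -0.26758053 -171.47065089] [  9.5111156   18.21509129  -8.52643233  -0.06386131 -63.5251308
  -0.95328656] [-7.21952567 -0.13966747 -1.02099477] 0.016744080845079702
```

View pics/wrist8.png

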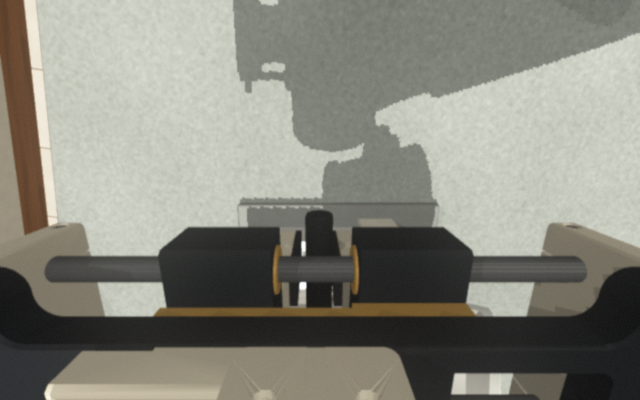

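View pics/side8.png

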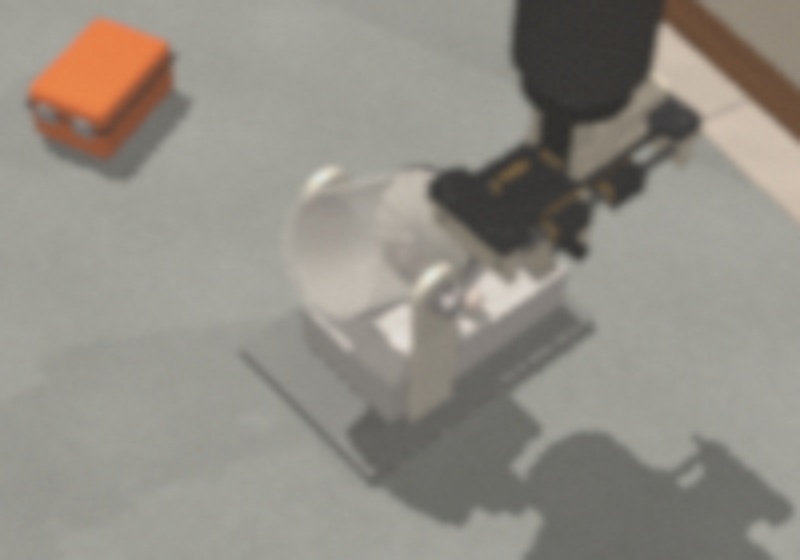

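View pics/top8.png

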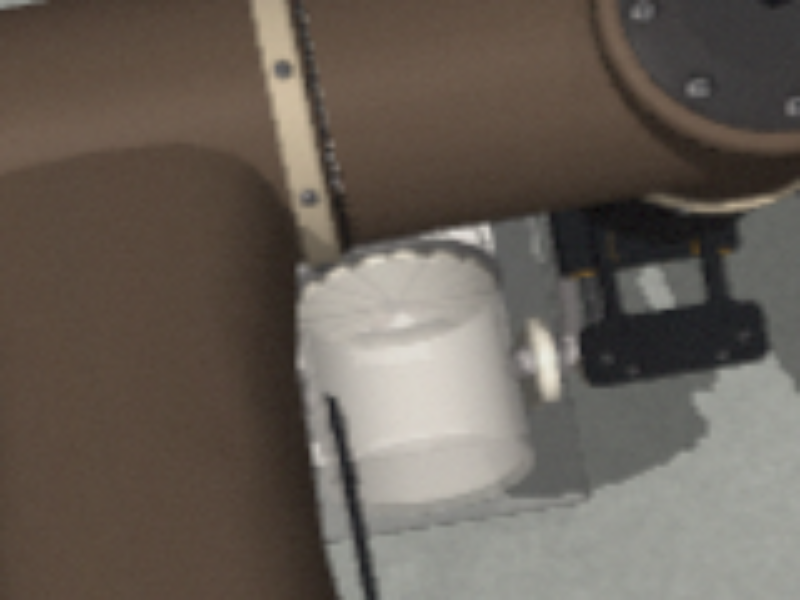

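The drum is over, with its lid facing forward and down; the tilt is about 2.0. I can't count the balls from here, so I'll shake it next.

```bash
for i in 1 2; do python3 -m crank '[{"dx":20,"dy":0,"dz":-23.9,"wx":0,"wy":0,"wz":0,"hand":19},{"dx":27.1,"dy":0,"dz":-15.7,"wx":0,"wy":0,"wz":0,"hand":19},{"dx":30.8,"dy":0,"dz":-5.4,"wx":0,"wy":0,"wz":0,"hand":19},{"dx":-30.8,"dy":0,"dz":5.4,"wx":0,"wy":0,"wz":0,"hand":19},{"dx":-27.1,"dy":0,"dz":15.7,"wx":0,"wy":0,"wz":0,"hand":19},{"dx":-21,"dy":0,"dz":23.9,"wx":0,"wy":0,"wz":0,"hand":19},{"dx":0,"dy":0,"dz":0,"wx":0,"wy":0,"wz":0,"hand":19},{"dx":0,"dy":0,"dz":0,"wx":0,"wy":0,"wz":0,"hand":19}]'; done
python3 - <<'E'
from h import *
import cv2
a=optics.capture('side');cv2.imwrite('pics/side9.png',cv2.resize(a[160:260,270:370],(600,600),interpolation=cv2.INTER_CUBIC))
for i in (1,):
  r=finder.masks_of('ball1_center','side')
  print([(x['rect'],round(x['conf'],2)) for x in r])
E
```

```text
time_s: 14.92
tcp_pos: [0.6246, -0.0895, 0.1845]
eef_rot: [180.0, -0.2, -171.5]
contact_force: [-7.6, -0.3, -0.0]
gripper_width: 0.017
time_s: 15.92
tcp_pos: [0.6257, -0.0894, 0.1853]
eef_rot: [180.0, -0.2, -171.5]
contact_force: [-6.8, -0.3, -0.1]
gripper_width: 0.0166
[]
```

View pics/side9.png

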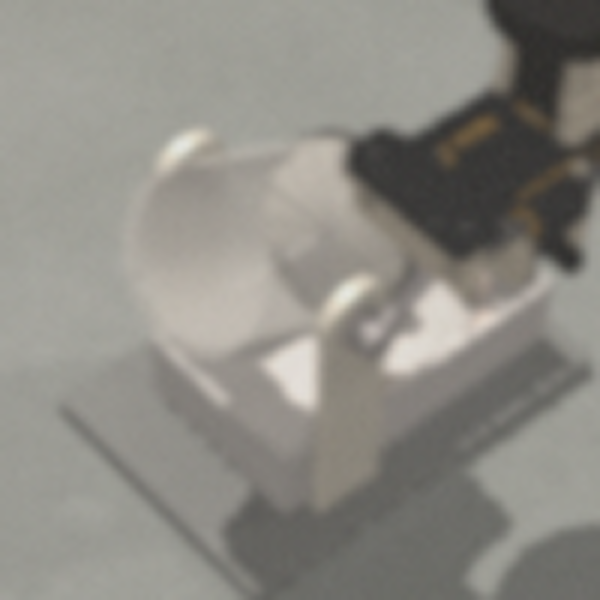

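The drum looks empty from the side, but I can't see the balls clearly. I'll do one more rock, swing back and count.

```bash
python3 -m crank '[{"dx":20,"dy":0,"dz":-23.9,"wx":0,"wy":0,"wz":0,"hand":19},{"dx":27.1,"dy":0,"dz":-15.7,"wx":0,"wy":0,"wz":0,"hand":19},{"dx":30.8,"dy":0,"dz":-5.4,"wx":0,"wy":0,"wz":0,"hand":19},{"dx":-30.8,"dy":0,"dz":5.4,"wx":0,"wy":0,"wz":0,"hand":19},{"dx":-27.1,"dy":0,"dz":15.7,"wx":0,"wy":0,"wz":0,"hand":19},{"dx":-21,"dy":0,"dz":23.9,"wx":0,"wy":0,"wz":0,"hand":19},{"dx":0,"dy":0,"dz":0,"wx":0,"wy":0,"wz":0,"hand":19},{"dx":0,"dy":0,"dz":0,"wx":0,"wy":0,"wz":0,"hand":19}]'
python3 -m crank '[{"dx":15.3,"dy":0,"dz":-18.6,"wx":0,"wy":0,"wz":0,"hand":19},{"dx":18.6,"dy":0,"dz":-14.3,"wx":0,"wy":0,"wz":0,"hand":19},{"dx":21.7,"dy":0,"dz":-9,"wx":0,"wy":0,"wz":0,"hand":19},{"dx":23.3,"dy":0,"dz":-3.1,"wx":0,"wy":0,"wz":0,"hand":19},{"dx":23.3,"dy":0,"dz":3.1,"wx":0,"wy":0,"wz":0,"hand":19},{"dx":21.7,"dy":0,"dz":9,"wx":0,"wy":0,"wz":0,"hand":19},{"dx":18.6,"dy":0,"dz":14.3,"wx":0,"wy":0,"wz":0,"hand":19},{"dx":16,"dy":0,"dz":18.6,"wx":0,"wy":0,"wz":0,"hand":19},{"dx":0,"dy":0,"dz":0,"wx":0,"wy":0,"wz":0,"hand":19}]'
python3 -m crank '[{"dx":0,"dy":0,"dz":0,"wx":0,"wy":0,"wz":0,"hand":40},{"dx":0,"dy":0,"dz":0,"wx":0,"wy":0,"wz":0,"hand":40}]'
```

```text
time_s: 17.02
tcp_pos: [0.6265, -0.0893, 0.1856]
eef_rot: [180.0, -0.1, -171.5]
contact_force: [-9.4, -0.9, 0.3]
gripper_width: 0.0165
time_s: 18.15
tcp_pos: [0.4725, -0.1128, 0.187]
eef_rot: [-180.0, 0.3, -171.4]
contact_force: [0.5, 0.1, 0.7]
gripper_width: 0.0171
time_s: 18.4
tcp_pos: [0.4731, -0.1126, 0.1856]
eef_rot: [-180.0, 0.1, -171.4]
contact_force: [0.6, 0.0, 0.6]
gripper_width: 0.0316
```

```bash
python3 -m crank '[{"dx":0,"dy":0,"dz":-40,"wx":0,"wy":0,"wz":0,"hand":40},{"dx":0,"dy":0,"dz":-55,"wx":0,"wy":0,"wz":0,"hand":40},{"dx":0,"dy":0,"dz":-60,"wx":0,"wy":0,"wz":0,"hand":40},{"dx":10,"dy":-50,"dz":0,"wx":0,"wy":0,"wz":0,"hand":40},{"dx":10,"dy":-50,"dz":0,"wx":0,"wy":0,"wz":0,"hand":40},{"dx":10,"dy":-50,"dz":0,"wx":0,"wy":0,"wz":0,"hand":40},{"dx":0,"dy":0,"dz":0,"wx":0,"wy":0,"wz":0,"hand":40}]'
python3 - <<'E'
from h import *
import cv2
a=optics.capture('top');cv2.imwrite('pics/top10.png',cv2.resize(a[120:240,260:420],(800,600),interpolation=cv2.INTER_CUBIC))
print([(x['rect'],round(x['conf'],2)) for x in finder.masks_of('ball1_center','top')])
b=optics.capture('side');cv2.imwrite('pics/side10.png',cv2.resize(b[150:260,260:380],(720,660)[:2] if 0 else (648,594),interpolation=cv2.INTER_CUBIC))
print([(x['rect'],round(x['conf'],2)) for x in finder.masks_of('ball1_center','side')])
E
```

```text
time_s: 19.27
tcp_pos: [0.4647, -0.2682, 0.339]
eef_rot: [180.0, -0.1, -171.7]
contact_force: [0.5, 0.1, -0.7]
gripper_width: 0.0353
[]
[([315.4, 198.9, 30.6, 43.0], 0.19)]
```

View pics/top10.png

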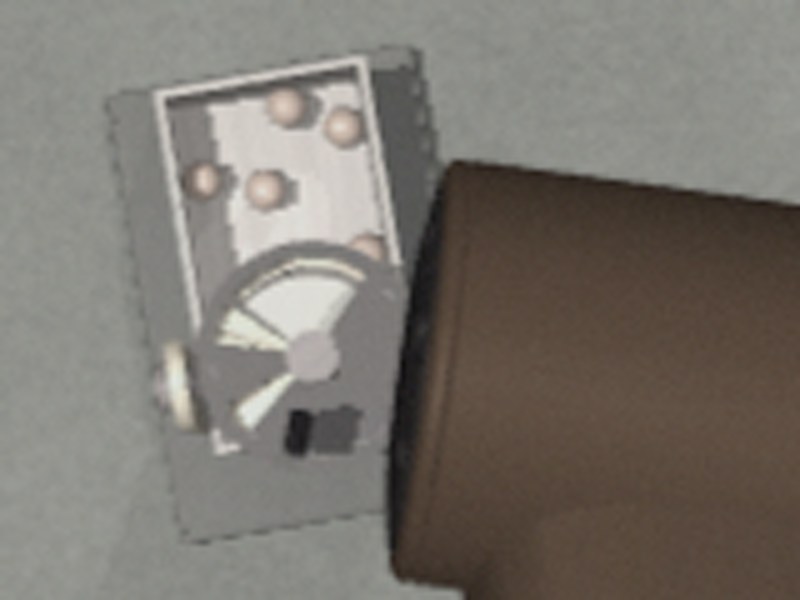

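View pics/side10.png

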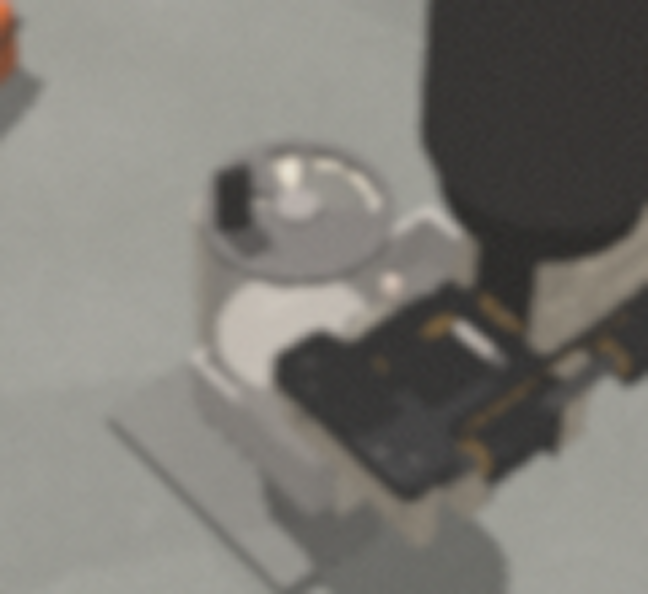

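The top view shows all five balls in the tray, at crop pixels (288,105), (343,125), (203,180), (266,188) and (367,248). The drum is upright, the tab is at (298,432) behind the hub at (312,355), about 170° in world terms (161° in the dispenser's frame), and the gripper is clear. I'll hand it in.

```bash
python3 - <<'E'
from h import *
print(get_state()['time_s'],get_state()['contact_force']); print(order.close_job())
E
```

```text
19.475 [1.09137919 0.73730936 0.56863743]
the job is handed in; nothing more can be done
None
```

The job is handed in at 19.5 s. All five balls are in the catch tray, the drum is upright again, and the dial is still at its largest opening.

- **Dial:** I pushed the tab counter-clockwise with the fingers loosely around it. The force stayed at the 2–3 N drag, then climbed to about 9.5 N at the stop, well below the roughly 33 N that counts as forcing.
- **Drum:** I swung it over by the handle to a tilt of about 2.0 rad, rocked it briskly three times and brought it back upright.
- **Last top picture:** It shows all five balls in the tray and the tab at about 161° in the dispenser's frame, against the stated 160°. The gripper is clear of everything and the wrist force is near zero. One ball is partly hidden by the dial, and I judged it inside the tray wall.
- **Checks that failed or disagreed:**
    - **Ball detector:** It found none of the balls. It returned nothing in the top picture and only one poor match (0.19) in the side picture, so the count is by eye.
    - **Wrist-camera tab position:** Right after the turn it put the tab about 9° further round than 160°; the later top picture fits 160°.
    - **Jar, levelling base and case:** I did not measure them again. No move came near them.

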